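Unbolt the toy-car display case and hold its lid at 45 degrees

TASK

Turn both orange wing bolts of the toy-car display case anticlockwise (seen from above) to their stops, in either order, and only then lift the lid (a red handle sticks out at its front) and hold it steadily open at 45 degrees, so that a colleague can restock the case. The lid would fall shut if let go: finish while your fingers are still holding it at that angle. Leave the bolts undone, and do not disturb the green toy car, the toy box or the ring stacker around the case.

Things in the scene. Friction and masses are not known exactly. Their poses are not given: they have to be found in the camera images.
- case: Display case fixed to the counter, 240 (x) by 260 (y) by 100 mm high without its lid: blue base, clear walls, small toy cars inside. Origin: centre of its underside, on the counter. Its x axis points from the front (the handle side, towards the robot) to the hinge side, y to the left along the hinge, z up. It stands turned about z by up to about 17 degrees. A blue post 44 by 36 mm, 110 mm high, on each side (centre at x -30, y +150 and -150 mm) carries a bolt
- bolt_left (a joint): Turning angle (rad) of the bolt on the case's left (+y) side, anticlockwise from above is positive, 0 to a hard stop at 1.5; it starts between 0 and 0.3. At 0 its steel tongue and its orange wing point straight inwards over the lid (along the case's -y). The tongue (16 mm wide, reaching 40 mm from the axis) really blocks the lid until turned about 1.2 rad. Stiffness: friction about 0.05 N m; it stays where it is left
- bolt_left_grip (a point): Point on the vertical axis of the left bolt at the height to grip, 144 mm above the counter. The orange wing is a bar centred on this axis, 50 mm long, 14 mm thick, lying along the tongue, from 122 to 154 mm above the counter; the steel tongue under it lies 113 to 119 mm above the counter
- bolt_right (a joint): The same for the bolt on the case's right (-y) side: anticlockwise from above is positive, 0 to a hard stop at 1.5, starting between 0 and 0.3; at 0 its tongue and wing point inwards along the case's +y
- bolt_right_grip (a point): Point on the vertical axis of the right bolt at the height to grip, 144 mm above the counter; same sizes as the left bolt
- lid (a joint): Opening angle (rad) of the lid: 0 closed and level, grows as the front edge rises, hard stop at 1.4; falls shut from any angle. 45 degrees is 0.785. Lid: clear panel in a yellow frame, 240 by 260 by 10 mm, 0.3 to 0.55 kg with its handle (about 1.5 to 2.5 N at the handle), hinged on the case's far (+x) top edge
- lid_handle (a point): Grip point of the red handle, a tab 22 mm wide (along the hinge line), 18 mm thick, that sticks out 55 mm forwards from the middle of the lid's front edge in the plane of the lid; this point lies 30 mm in front of the lid's edge, mid-thickness, 270 mm from the hinge line and 106 mm above the counter when closed (about 295 mm at 45 degrees). Best pinched from above across its width, so that the lid can pivot between the fingertips; free space below it
- lid_hinge (a point): Middle of the lid's hinge line, 100 mm above the counter, on the case's x axis 120 mm behind its centre; the hinge line runs along the case's y axis
- toy_car: Bystander: green toy car, 113 by 60 by 62 mm, standing left of the case. Origin: centre of its underside
- toy_box: Bystander: pink and purple toy carton, 90 by 70 by 120 mm, right of the case. Origin: centre of its underside
- ring_toy: Bystander: ring stacker of four coloured rings with a blue ball on top, 80 mm across, 107 mm high, front left of the case. Origin: centre of its underside

How it is judged:
On the way, in this order (a step that is already met when the one before it is completed fails the run):
1. one of the two bolts is turned to its stop, the lid still closed (value of joint any of bolt_left, bolt_right above 1.35 rad and value of joint lid below 0.1 rad), for 0.1 s.
2. both bolts are turned to their stops, the lid still closed (value of joint each of bolt_left, bolt_right above 1.35 rad and value of joint lid below 0.1 rad), for 0.1 s.
3. the lid is raised beyond 30 degrees with the fingers on it, both bolts undone (value of joint each of bolt_left, bolt_right above 1.35 rad and value of joint lid above 0.52 rad and contact force between the fingers and lid above 0.3 N), for 0.2 s.
At the end, for the whole second after the job is handed in: Both bolts stand at their stops (beyond 1.35 of 1.5 rad), the lid is still at 45 degrees (plus or minus 5.7) and moves slower than 0.1 rad/s, the fingers hold it (more than 0.3 N) and no bystander props it; every bystander is within 30 mm of where it was (value of joint each of bolt_left, bolt_right above 1.35 rad and value of joint lid between 0.6854 and 0.8854 rad and velocity of joint lid between -0.1 and 0.1 rad/s and contact force between the fingers and lid above 0.3 N and contact force between lid and toy_car below 0.05 N and contact force between lid and toy_box below 0.05 N and contact force between lid and ring_toy below 0.05 N and distance of each of toy_car, toy_box, ring_toy from where it was at the start of the episode below 0.03 m); the arm keeps its last pose, push and grip.
It fails at once if the lid is forced up before both bolts are undone (value of joint lid above 0.12 rad and value of joint any of bolt_left, bolt_right below 1 rad).
It fails at once if the toy car is knocked over or pushed away (distance of toy_car from where it was at the start of the episode above 0.04 m or angle between toy_car's own z axis and vertical above 0.4 rad).
It fails at once if the toy box is knocked over or pushed away (distance of toy_box from where it was at the start of the episode above 0.04 m or angle between toy_box's own z axis and vertical above 0.4 rad).
It fails at once if the ring stacker is knocked over or pushed away (distance of ring_toy from where it was at the start of the episode above 0.04 m or angle between ring_toy's own z axis and vertical above 0.4 rad).
It also fails if it takes over 72 s, if anything falls off the work surface, if the arm or the gripper's body presses on something with over 40 N, if the wrist force passes 120 N, or if a joint passes its speed limit or range.

ROBOT

A 6-joint arm with a two-finger parallel gripper is mounted at the origin on the work surface. World frame = base frame: x ahead of the robot, y to its left, z up, the work surface at z = 0. Lengths are in m, angles in rad, forces in N, time in s.
With the tool pointing down it reaches from about 0.275 to 0.75 m from the base axis. Payload 10.2 kg.
Tool frame: the origin (TCP) lies midway between the tips of the shut fingers; the grasp point (between the pads) lies 19 mm behind it (env.hold_point_z is the distance from the TCP to the grasp point, in m); z points along the fingers, y is the line along which they close (so a half turn about z gives the same grasp; the last joint's range is limited). The gripper opens to 85 mm and grips with 20 to 120 N. Pads are 22 mm wide; open, the fingers measure 114 mm over their backs; the gripper's body (76 mm by 85 mm) begins 54 mm behind the grasp point. The pads swing forward as they close: fully open they stand 13 mm farther back than shut.
Start: joints at [-1.409, 0.313, 1.498, -0, 1.331, -0.223], TCP at [0.197, -0.487, 0.231] pointing down, gripper open.
Joint ranges: [-2.94, 2.94], [-0.97, 2.17], [0.19, 2.56], [-1.23, 4.37], [0.02, 3.11], [-2.88, 2.88]. Speed limits (rad/s): [2.39, 2.39, 3.01, 3.14, 3.14, 3.14].

INTERFACE

Orientations are given as a unit quaternion [x, y, z, w].
In Python, from bench import env, kinematics, monitor, eyes, job gives the robot as it stands. The module is installed in compiled form; this text tells all that it offers. Calls block until the motion is done:
- env.reach(position, orientation): joint-space move of the TCP to a pose.
- env.movel(position, velocity=0.15, frame=None, guard=None): straight line of the TCP; frame=None keeps the orientation; velocity is the mean speed in m/s. With guard (N) it stops when the force on the tool has changed by that much, and returns True; else False.
- env.set_joints(angles): joint-space move.
- env.release() and env.close_gripper(effort=None): open the fingers fully, or close them until they stop; effort is the grip in N (None keeps the last).
- env.hold(seconds).
- kinematics.ik(position, orientation): joint angles nearest the present ones, or None.
- monitor.sense(): the state.
- eyes.grab_frame(name): name is "scene" or "side" or "wrist"; returns a dict with "frame" (384x512x3 uint8, red, green, blue), "mtx" (3x3 intrinsics, pixels), "view" (4x4, takes a point from world to camera coordinates). Camera axes: x right, y down, z forward; pixel columns grow to the right and rows downward; lengths in m; the calibration is good to about 2 mm. A picture is of the moment at which its call begins. There is no depth.
A pose or a line that the arm cannot do raises env.MotionError and nothing moves.
- job.hand_in(): hands the job in; it is judged then, once.
The state is a dict: "clock": time; "joints": joint angles; "qvel": joint speeds; "joint_efforts": joint torques, N m; "position": TCP position; "ee_rot": TCP orientation; "contact_force": force on the tool from outside, world axes, zero at the start; "ft_torque": the same for the moment, N m; "finger_gap": opening from 0.0 (shut) to 1.0 (fully open); "gripper_force": force on a finger pad.
Only numpy, scipy, OpenCV 4.12 (cv2) and the standard library are available. Lean on these libraries where they do the work, as an engineer would, in place of code of your own. Each camera call takes 0.05 s, during which the arm holds its last target. There are 200 camera calls.

## Working session

There is one attempt and no reset: what is moved stays moved. The work goes in short steps, each a Python script; the robot and the scene stay as the last script left them, time stands still between calls to the robot, and variables do not carry over. Pictures are saved under pics/ and viewed, at most 10 in all, crops included, and the job is handed in when it is done.

```bash
mkdir -p pics; python3 - <<'E'
from bench import env,monitor,eyes
import cv2,numpy as np
for n in("scene","side"):
    f=eyes.grab_frame(n); cv2.imwrite(f"pics/{n}0.png",cv2.resize(f["frame"][:,:,::-1],(800,600),interpolation=cv2.INTER_CUBIC))
    np.savez(f"{n}.npz",**f); print(n,f["mtx"].round(1).tolist(),f["view"].round(3).tolist())
s=monitor.sense();print(s["clock"],s["position"],s["ee_rot"],env.hold_point_z)
E
```

```text
scene [[412.8, 0.0, 254.7], [0.0, 412.8, 191.2], [0.0, 0.0, 1.0]] [[0.852, 0.523, -0.011, -0.483], [0.385, -0.643, -0.663, -0.161], [-0.354, 0.56, -0.749, 1.343], [0.0, 0.0, 0.0, 1.0]]
side [[395.1, 0.0, 254.3], [0.0, 395.1, 192.7], [0.0, 0.0, 1.0]] [[-0.936, -0.352, 0.022, 0.529], [-0.231, 0.565, -0.792, 0.24], [0.267, -0.746, -0.61, 1.037], [0.0, 0.0, 0.0, 1.0]]
0.1 [ 0.19703958 -0.48639306  0.23080659] [ 9.81542696e-01  1.91242380e-01  1.71181242e-05 -5.36043173e-04] 0.0187
```

View pics/scene0.png

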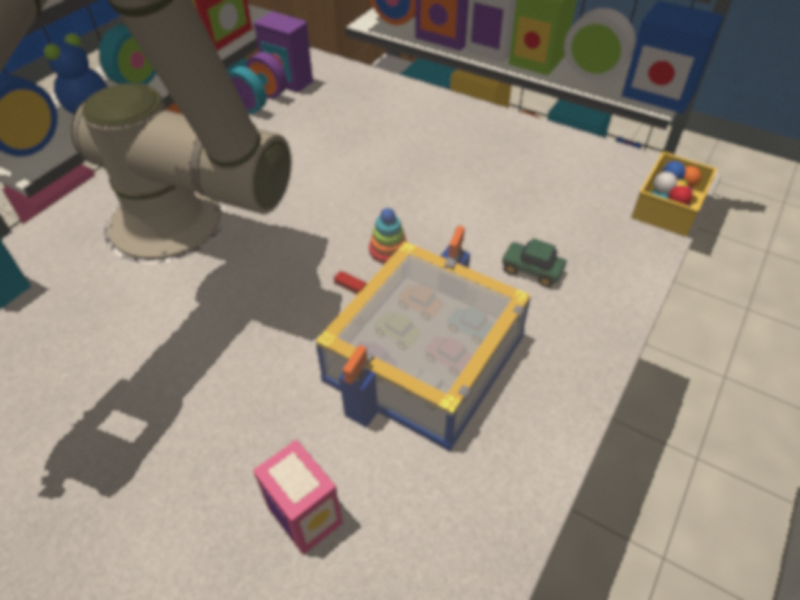

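View pics/side0.png

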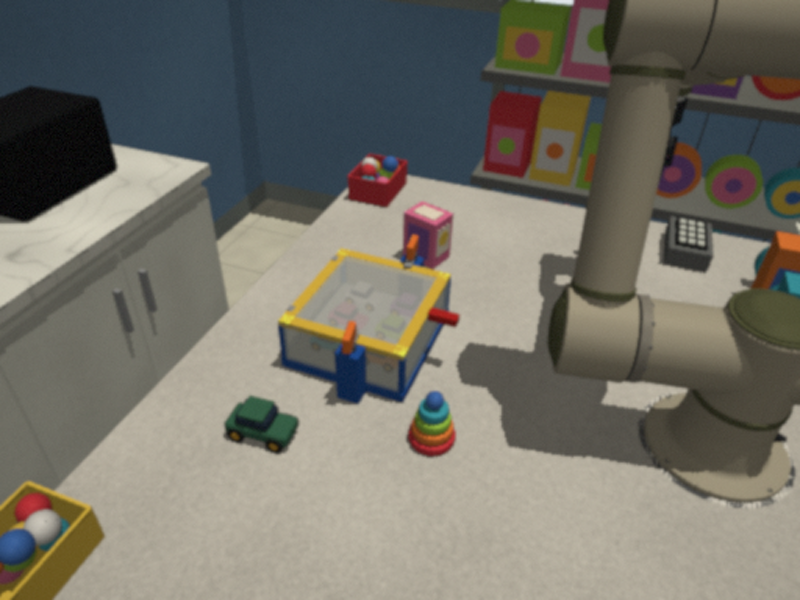

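The scene picture shows the closed case with its lid corners at about (406,249), (325,341), (450,402) and (525,297). The wings are near (457,243) and (356,363), and the handle is at (350,282). The side picture shows the same corners at (405,352), (448,272), (343,255) and (285,320). The car, the ring stacker and the box all stand clear. Next I fit the case pose and the wing angles.

```bash
cat > fit.py <<'E'
import cv2,numpy as np
from scipy.optimize import least_squares,minimize
V={n:dict(np.load(n+".npz")) for n in("scene","side")}
def proj(n,P):
    q=np.atleast_2d(P)@V[n]["view"][:3,:3].T+V[n]["view"][:3,3]
    q=q@V[n]["mtx"].T; return q[:,:2]/q[:,2:]
def w(p,P):
    c,s=np.cos(p[2]),np.sin(p[2]); P=np.atleast_2d(P)
    return np.c_[p[0]+c*P[:,0]-s*P[:,1],p[1]+s*P[:,0]+c*P[:,1],P[:,2]]
C=np.array([[-.12,.13,.11],[-.12,-.13,.11],[.12,-.13,.11],[.12,.13,.11]])
pix={"scene":np.array([[406,249],[325,341],[450,402],[525,297]])*.64,"side":np.array([[405,352],[448,272],[343,255],[285,320]])*.64}
p=least_squares(lambda p:np.concatenate([(proj(n,w(p,C))-pix[n]).ravel() for n in V]),[.5,0,0]).x
def box(x0,x1,y0,y1,z0,z1): return np.array([[x,y,z] for x in(x0,x1) for y in(y0,y1) for z in(z0,z1)])
def hull(n,P):
    m=np.zeros((384*4,512*4),np.uint8); cv2.fillConvexPoly(m,cv2.convexHull(np.round(proj(n,P)*4+1.5).astype(np.int32)),255)
    return cv2.resize(m,(512,384),interpolation=cv2.INTER_AREA)/255.
def wing(p,side,a):
    b=box(-.025,.025,-.007,.007,.122,.154); t=-side*np.pi/2+a
    c,s=np.cos(t),np.sin(t); return w(p,np.c_[-.03+c*b[:,0]-s*b[:,1],side*.15+s*b[:,0]+c*b[:,1],b[:,2]])
hd=box(-.175,-.12,-.011,.011,.096,.114)
def masks(n):
    h=cv2.cvtColor(V[n]["frame"],cv2.COLOR_RGB2HSV).astype(int); H,S,Vv=h[...,0],h[...,1],h[...,2]
    # ROI around predicted objects
    o=(H>=4)&(H<=15)&(S>140)&(Vv>90); r=((H<=3)|(H>=172))&(S>140)&(Vv>60)
    return o,r
M={n:masks(n) for n in V}
def roi(n,P,pad=10):
    q=proj(n,P); a=np.floor(q.min(0)-pad).astype(int); b=np.ceil(q.max(0)+pad).astype(int); return slice(a[1],b[1]),slice(a[0],b[0])
R={n:[roi(n,wing(p,1,.15)),roi(n,wing(p,-1,.15)),roi(n,w(p,hd),6)] for n in V}
def cost(v):
    q=v[:3]; J=0
    for n in V:
        for k,P in enumerate([wing(q,1,v[3]),wing(q,-1,v[4]),w(q,hd)]):
            J+=np.abs(hull(n,P)-M[n][k==2])[R[n][k]].sum()
        J+=.3*((proj(n,w(q,C))-pix[n])**2).sum()*1.5
    return J
E
cat > run.py <<'E'
from fit import *
print("corner fit",p,[(proj(n,w(p,C))-pix[n]).round(1).tolist() for n in V])
best=None
for a in(.05,.25):
    x0=np.r_[p,a,a]; r=minimize(cost,x0,method="Nelder-Mead",options=dict(initial_simplex=np.vstack([x0]+[x0+d for d in np.diag([.006,.006,.03,.15,.15])]),maxiter=500))
    print(r.x.round(4),r.fun,cost(x0))
    if best is None or r.fun<best.fun: best=r
np.save("pose.npy",best.x); v=best.x
for n in V:
    im=cv2.resize(V[n]["frame"][:,:,::-1],None,fx=4,fy=4,interpolation=cv2.INTER_CUBIC)
    for P in(wing(v,1,v[3]),wing(v,-1,v[4]),w(v,hd),w(v,C)):
        cv2.polylines(im,[cv2.convexHull((proj(n,P)*4+1.5).astype(np.int32))],True,(255,255,0),1)
    c=(proj(n,w(v,[[0,0,.1]]))[0]*4).astype(int)
    cr=im[c[1]-300:c[1]+300,c[0]-380:c[0]+380]; globals()["i"+n]=cv2.resize(cr,(400,316))
cv2.imwrite("pics/ov.png",np.hstack([iscene,iside]))
print("wings",w(v,[[-.03,.15,.144],[-.03,-.15,.144],[-.15,0,.106]]).round(4).tolist())
from bench import kinematics,monitor
from scipy.spatial.transform import Rotation as Ro
for s,a0 in((1,v[3]),(-1,v[4])):
  for a in(a0,1.5):
    for e in(0,np.pi):
      q=(Ro.from_euler("z",v[2]-s*np.pi/2+a+e)*Ro.from_euler("x",np.pi)).as_quat()
      P=w(v,[[-.03,s*.15,.125]])[0]; j=kinematics.ik(P,q); print(s,round(a,2),e,None if j is None else np.round(j,2))
E
python3 run.py
```

```text
corner fit [ 0.63456542 -0.02655107 -0.00158902] [[[-1.9, -5.2], [-6.3, 0.0], [1.8, 5.7], [2.5, -2.5]], [[0.3, 2.9], [1.7, 1.2], [-1.7, -4.2], [-4.2, 1.2]]]
[ 0.6365 -0.0265 -0.0159  0.3707  0.2163] 551.5189598462867 683.7746861413716
[ 0.6365 -0.0277 -0.0156  0.3715  0.2486] 546.0866854625274 607.543313592352
wings [[0.6088, 0.1228, 0.144], [0.6041, -0.1772, 0.144], [0.4865, -0.0254, 0.106]]
1 0.37 0 [ 0.01  0.62  1.32 -0.    1.2   2.8 ]
1 0.37 3.141592653589793 [ 0.01  0.62  1.32  0.    1.2  -0.35]
1 1.5 0 [ 0.01  0.62  1.32 -0.    1.2   1.67]
1 1.5 3.141592653589793 [ 0.01  0.62  1.32  0.    1.2  -1.47]
-1 0.25 0 [-0.47  0.63  1.29  0.    1.22 -0.7 ]
-1 0.25 3.141592653589793 [-0.47  0.63  1.29 -0.    1.22  2.44]
-1 1.5 0 [-0.47  0.63  1.29  0.    1.22 -1.96]
-1 1.5 3.141592653589793 [-0.47  0.63  1.29 -0.    1.22  1.19]
```

View pics/ov.png

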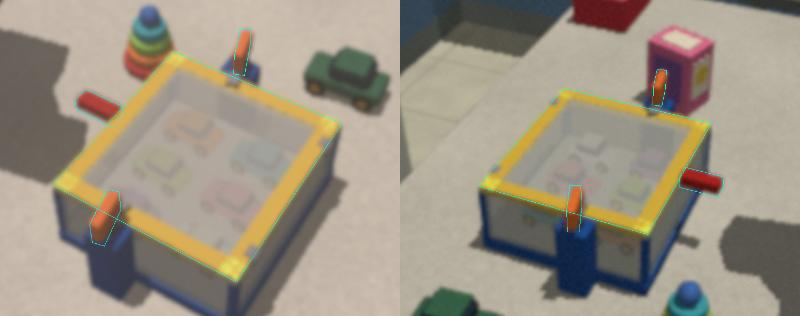

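The outline fits, but my eyeballed corners lie inside the real ones. I'll refit against the yellow frame's silhouette instead.

```bash
cat >> fit.py <<'E'
LID=box(-.12,.12,-.13,.13,.10,.11)
Y={}
for n in V:
    h=cv2.cvtColor(V[n]["frame"],cv2.COLOR_RGB2HSV).astype(int)
    m=((h[...,0]>16)&(h[...,0]<34)&(h[...,1]>110)&(h[...,2]>90)).astype(np.uint8)
    z=np.zeros_like(m); s=roi(n,w(p,LID),8); z[s]=m[s]
    k,l,st,_=cv2.connectedComponentsWithStats(z); i=1+st[1:,4].argmax(); z=(l==i).astype(np.uint8)
    Y[n]=np.zeros_like(z); cv2.fillConvexPoly(Y[n],cv2.convexHull(cv2.findContours(z,0,1)[0][0]),1); print(n,st[i])
def cost(v):
    q=v[:3]; J=0
    for n in V:
        for k,P in enumerate([wing(q,1,v[3]),wing(q,-1,v[4]),w(q,hd)]):
            J+=np.abs(hull(n,P)-M[n][k==2])[R[n][k]].sum()
        J+=np.abs(hull(n,w(q,LID))-Y[n]).sum()
    return J
E
sed -i 's/w(v,C)):/w(v,LID)):/; s/(400,316)/(400,316),interpolation=cv2.INTER_AREA/' run.py
sed -i 's/(255,255,0),1)/(255,0,0),2)/; s/380:c\[0\]+380/380:c[0]+380/' run.py
python3 run.py
```

```text
scene [ 236  169  103   95 1520]
side [ 178  159  110   71 1585]
corner fit [ 0.63456542 -0.02655107 -0.00158902] [[[-1.9, -5.2], [-6.3, 0.0], [1.8, 5.7], [2.5, -2.5]], [[0.3, 2.9], [1.7, 1.2], [-1.7, -4.2], [-4.2, 1.2]]]
[ 0.6373 -0.0265 -0.0206  0.2241  0.2126] 3760.1058823529415 3995.231372549019
[ 0.6369 -0.0263 -0.0142  0.352   0.2274] 3720.1647058823523 3918.9999999999995
wings [[0.6091, 0.1241, 0.144], [0.6048, -0.1759, 0.144], [0.4869, -0.0242, 0.106]]
1 0.35 0 [ 0.01  0.62  1.32 -0.    1.2   2.82]
1 0.35 3.141592653589793 [ 0.01  0.62  1.32  0.    1.2  -0.32]
1 1.5 0 [ 0.01  0.62  1.32 -0.    1.2   1.67]
1 1.5 3.141592653589793 [ 0.01  0.62  1.32  0.    1.2  -1.47]
-1 0.23 0 [-0.47  0.63  1.29  0.    1.22 -0.68]
-1 0.23 3.141592653589793 [-0.47  0.63  1.29 -0.    1.22  2.46]
-1 1.5 0 [-0.47  0.63  1.29  0.    1.22 -1.95]
-1 1.5 3.141592653589793 [-0.47  0.63  1.29 -0.    1.22  1.19]
```

View pics/ov.png

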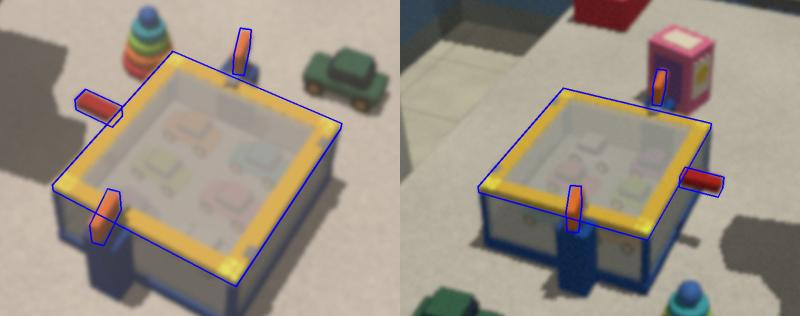

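```bash
python3 - <<'E'
s=open('fit.py').read()
a=s.index("    k,l,st,_"); b=s.index("def cost(v)",a)
s=s[:a]+'''    k,l,st,_=cv2.connectedComponentsWithStats(z); z=np.isin(l,1+np.flatnonzero(st[1:,4]>20)).astype(np.uint8)
    pts=np.argwhere(z)[:,::-1].astype(np.int32); Y[n]=np.zeros_like(z); cv2.fillConvexPoly(Y[n],cv2.convexHull(pts),1); print(n,pts.min(0),pts.max(0))
'''+s[b:]
open('fit.py','w').write(s)
r=open('run.py').read().replace("w(v,LID)):","w(v,LID)):").replace("    c=(proj","    cn=cv2.findContours(cv2.resize(Y[n],None,fx=4,fy=4,interpolation=0),0,1)[0]; cv2.drawContours(im,cn,-1,(0,255,0),1)\n    c=(proj")
open('run.py','w').write(r)
E
python3 run.py
```

```text
scene [203 154] [338 263]
side [178 151] [287 229]
corner fit [ 0.63456542 -0.02655107 -0.00158902] [[[-1.9, -5.2], [-6.3, 0.0], [1.8, 5.7], [2.5, -2.5]], [[0.3, 2.9], [1.7, 1.2], [-1.7, -4.2], [-4.2, 1.2]]]
[ 0.6357 -0.0252 -0.0126  0.3131  0.1811] 1729.1725490196077 1913.7215686274508
[ 0.6354 -0.0257 -0.0152  0.3879  0.2325] 1688.294117647059 1837.4901960784312
wings [[0.6077, 0.1248, 0.144], [0.6031, -0.1752, 0.144], [0.4854, -0.0234, 0.106]]
1 0.39 0 [ 0.01  0.61  1.33 -0.    1.2   2.78]
1 0.39 3.141592653589793 [ 0.01  0.61  1.33  0.    1.2  -0.36]
1 1.5 0 [ 0.01  0.61  1.33 -0.    1.2   1.67]
1 1.5 3.141592653589793 [ 0.01  0.61  1.33  0.    1.2  -1.47]
-1 0.23 0 [-0.47  0.63  1.3   0.    1.21 -0.69]
-1 0.23 3.141592653589793 [-0.47  0.63  1.3  -0.    1.21  2.46]
-1 1.5 0 [-0.47  0.63  1.3   0.    1.21 -1.95]
-1 1.5 3.141592653589793 [-0.47  0.63  1.3  -0.    1.21  1.19]
```

View pics/ov.png

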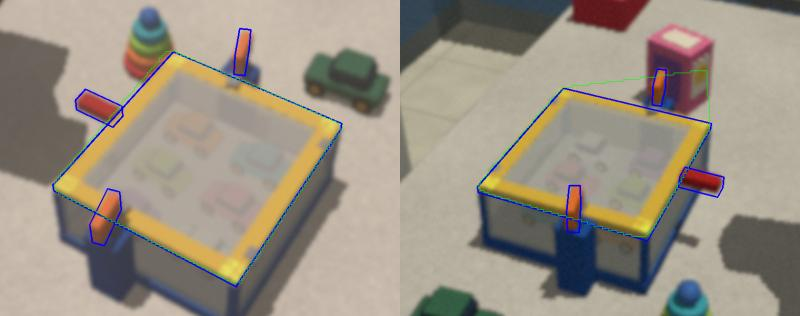

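```bash
python3 - <<'E'
s=open('fit.py').read()
s=s.replace("z[s]=m[s]\n","z[s]=m[s]; z*=cv2.dilate((hull(n,w(p,LID))>.3).astype(np.uint8),np.ones((7,7)))\n")
open('fit.py','w').write(s)
E
python3 run.py|head -6|grep -v corner
python3 - <<'E'
from fit import *
v=np.load("pose.npy")
for n in V:
  for k,P in enumerate([wing(v,1,v[3]),wing(v,-1,v[4]),w(v,hd)]):
    m=np.zeros((384,512));m[R[n][k]]=M[n][k==2][R[n][k]]; h=hull(n,P)
    f=lambda m:(np.array(np.nonzero(m>.5)).mean(1)[::-1].round(1),int((m>.5).sum()))
    print(n,k,f(m),f(h))
E
```

```text
scene [203 154] [338 263]
side [178 159] [287 229]
[ 0.6357 -0.0252 -0.0126  0.3131  0.1811] 927.1725490196077 1111.7215686274508
[ 0.6354 -0.0257 -0.0152  0.3879  0.2325] 886.2941176470589 1035.4901960784314
wings [[0.6077, 0.1248, 0.144], [0.6031, -0.1752, 0.144], [0.4854, -0.0234, 0.106]]
scene [203 154] [338 263]
side [178 159] [287 229]
scene 0 (array([292.1, 151.9]), 55) (array([292. , 154.4]), 134)
scene 1 (array([226.5, 231. ]), 143) (array([227.1, 232.4]), 254)
scene 2 (array([223. , 179.7]), 101) (array([224. , 180.8]), 240)
side 0 (array([222.9, 215.7]), 114) (array([223.1, 216.8]), 144)
side 1 (array([263.4, 157.4]), 88) (array([263.8, 158.5]), 99)
side 2 (array([283.3, 202.2]), 133) (array([283.8, 203.7]), 206)
```

```bash
cat > arm.py <<'E'
import numpy as np
from bench import env,monitor,eyes,kinematics
from scipy.spatial.transform import Rotation as Ro
def quat(yaw): return (Ro.from_euler("z",yaw)*Ro.from_euler("x",np.pi)).as_quat()
# tool y is across the angle 'yaw' (tool x along it)
E
python3 - <<'E'
from arm import *; from fit import w
import cv2
v=np.load("pose.npy"); I=[]
for i,(P,yaw) in enumerate([([-.06,-.11,.36],v[2]-np.pi/2),([-.06,.11,.36],v[2]-np.pi/2)]):
    env.reach(w(v,[P])[0],quat(yaw)); env.hold(.3)
    f=eyes.grab_frame("wrist"); np.savez(f"wr{i}.npz",**f); I.append(cv2.resize(f["frame"][:,:,::-1],(400,300)))
    print(monitor.sense()["clock"],monitor.sense()["position"],monitor.sense()["joints"].round(2))
cv2.imwrite("pics/wr.png",np.hstack(I))
E
```

```text
scene [203 154] [338 263]
side [178 159] [287 229]
2.95 [ 0.57366981 -0.13487059  0.35999239] [-0.43  0.42  1.02 -0.    1.7   2.73]Traceback (most recent call last):
  File "<stdin>", line 5, in <module>
bench.MotionError: the arm cannot take that pose within its joint ranges
```

```bash
python3 - <<'E'
from arm import *; from fit import w
import cv2
v=np.load("pose.npy")
env.reach(w(v,[[-.06,.11,.36]])[0],quat(v[2]+np.pi/2)); env.hold(.3)
f=eyes.grab_frame("wrist"); np.savez("wr1.npz",**f)
I=[cv2.resize(np.load(f"wr{i}.npz")["frame"][:,:,::-1],(400,300)) for i in(0,1)]
print(monitor.sense()["clock"],monitor.sense()["joints"].round(2),monitor.sense()["contact_force"].round(1))
cv2.imwrite("pics/wr.png",np.hstack(I))
E
```

```text
scene [203 154] [338 263]
side [178 159] [287 229]
5.65 [-0.05  0.4   1.04 -0.    1.69 -0.04] [ 0.1  0.5 -0. ]
```

View pics/wr.png

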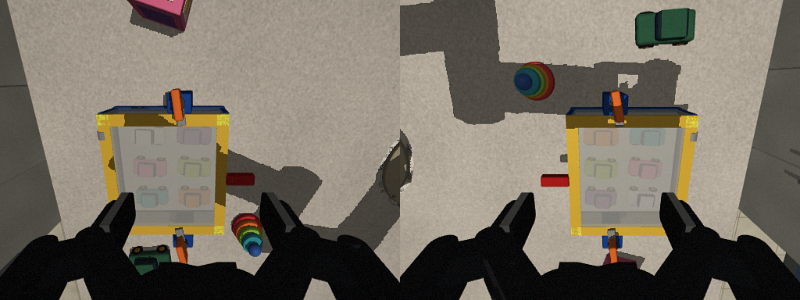

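The two wrist views show the whole lid, the handle at (240,179) and (555,181) in the montage, the right wing at (177,105) and the left wing at (618,106). I'll refit on these two sharper views.

```bash
cat > run2.py <<'E'
import fit; from fit import *
V.clear(); V.update({i:dict(np.load(f"wr{i}.npz")) for i in(0,1)})
v0=np.load("pose.npy")
D={}
for n,side in((0,-1),(1,1)):
    h=cv2.cvtColor(V[n]["frame"],cv2.COLOR_RGB2HSV).astype(int);H,S,B=h[...,0],h[...,1],h[...,2]
    def pick(m,P,pad):
        m=m&(cv2.dilate((hull(n,P)>.3).astype(np.uint8),np.ones((2*pad+1,)*2))>0); m=m.astype(np.uint8)
        k,l,st,_=cv2.connectedComponentsWithStats(m); return np.isin(l,1+np.flatnonzero(st[1:,4]>25)).astype(np.uint8)
    def fill(m):
        z=np.zeros_like(m); cv2.fillConvexPoly(z,cv2.convexHull(np.argwhere(m)[:,::-1].astype(np.int32)),1); return z
    y=fill(pick((H>17)&(H<34)&(S>100)&(B>40),w(v0,LID),8))
    o=fill(pick((H>=3)&(H<=15)&(S>130)&(B>70),wing(v0,side,.2),8))
    r=fill(pick(((H<=4)|(H>=172))&(S>120)&(B>40),w(v0,hd),8)); D[n]=(side,y,o,r); print(n,y.sum(),o.sum(),r.sum())
def cost(v):
    J=0
    for n,(s,y,o,r) in D.items():
        J+=np.abs(hull(n,w(v,LID))-y).sum()+2*np.abs(hull(n,wing(v,s,v[3] if s>0 else v[4]))-o).sum()
        # handle: frame hides nothing; compare only outside the lid
        J+=(np.abs(hull(n,w(v,hd))-r)*(hull(n,w(v,LID))<.1)).sum()
    return J
best=None
for a in(.05,.25):
    x0=np.r_[v0[:3],a,a]; r=minimize(cost,x0,method="Nelder-Mead",options=dict(initial_simplex=np.vstack([x0]+[x0+d for d in np.diag([.006,.006,.03,.15,.15])]),maxiter=600))
    print(r.x.round(4),r.fun)
    if best is None or r.fun<best.fun: best=r
v=best.x; np.save("pose2.npy",v); I=[]
for n,(s,*_) in D.items():
    im=cv2.resize(V[n]["frame"][:,:,::-1],None,fx=4,fy=4,interpolation=cv2.INTER_CUBIC)
    for P in(wing(v,1,v[3]),wing(v,-1,v[4]),w(v,LID),w(v,hd)): cv2.polylines(im,[cv2.convexHull((proj(n,P)*4+1.5).astype(np.int32))],True,(255,0,0),2)
    c=(proj(n,w(v,[[-.03,s*.07,.11]]))[0]*4).astype(int); I.append(cv2.resize(im[c[1]-300:c[1]+400,max(c[0]-400,0):c[0]+400],(400,350),interpolation=cv2.INTER_AREA))
cv2.imwrite("pics/ov2.png",np.hstack(I)); print(w(v,[[-.03,.15,.144],[-.03,-.15,.144],[-.15,0,.106]]).round(4).tolist())
E
python3 run2.py
```

```text
scene [203 154] [338 263]
side [178 159] [287 229]
0 24176 544 576
1 23954 512 565
[ 0.6378 -0.0262 -0.0152  0.1597  0.08  ] 1703.8666666666666
[ 0.6374 -0.0262 -0.0151  0.2641  0.1766] 1715.7333333333331
[[0.6101, 0.1242, 0.144], [0.6055, -0.1757, 0.144], [0.4878, -0.0239, 0.106]]
```

View pics/ov2.png

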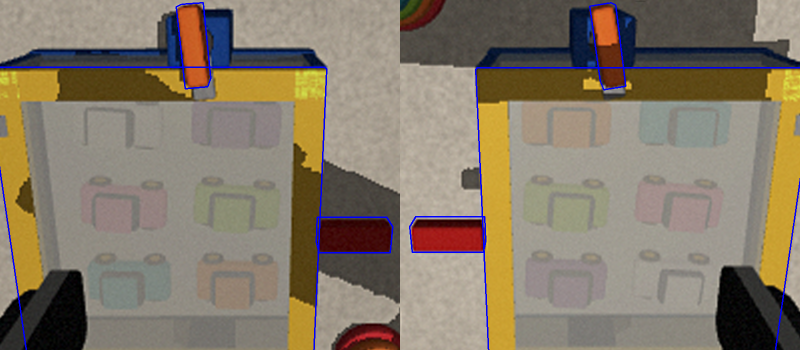

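The overlay now matches the lid, the handle and both wings closely. I'll turn the left bolt, then the right.

```bash
cat >> arm.py <<'E'
def cw(v,P):
    c,s=np.cos(v[2]),np.sin(v[2]); return np.array([v[0]+c*P[0]-s*P[1],v[1]+s*P[0]+c*P[1],P[2]])
def turn(v,side,a0,e,end=1.49):
    y=lambda a:quat(v[2]-side*np.pi/2+a+e)
    T=lambda z:cw(v,[-.03,side*.15,z])
    env.release(); env.reach(T(.24),y(a0)); print("guard",env.movel(T(.126),velocity=.12,guard=15))
    env.close_gripper(effort=50); s=monitor.sense(); print("gap",s["finger_gap"],s["gripper_force"])
    for a in(.6,1.05,end):
        env.reach(T(.126),y(a)); s=monitor.sense(); print(a,s["clock"],"Tz",s["ft_torque"].round(2),"F",s["contact_force"].round(1))
    env.release(); env.movel(T(.24),velocity=.15); print(monitor.sense()["clock"])
E
python3 - <<'E'
from arm import *
v=np.load("pose2.npy"); turn(v,1,.2,np.pi)
E
```

```text
guard False
gap 0.1540496954116929 50.38318991661072
0.6 8.6667 Tz [-0.21  0.78  0.08] F [-4.1 -2.5  5.1]
1.05 9.175 Tz [-0.5   1.11  0.04] F [-6.9 -2.1  4.4]
1.49 9.675 Tz [-0.69  1.3   0.04] F [-7.4 -4.5  5.1]
11.275
```

```bash
python3 - <<'E'
from arm import *; import cv2
v=np.load("pose2.npy"); turn(v,-1,.12,0)
env.reach(cw(v,[-.17,-.02,.36]),quat(v[2])); env.hold(.3)
f=eyes.grab_frame("wrist"); np.savez("wr2.npz",**f); cv2.imwrite("pics/w2.png",cv2.resize(f["frame"][:,:,::-1],(800,600)))
print(monitor.sense()["clock"],monitor.sense()["joints"].round(2))
h=kinematics.ik(cw(v,[-.15,0,.09]),quat(v[2])); print(h)
E
```

```text
guard False
gap 0.15290319977514175 51.04091942310333
0.6 14.925 Tz [-0.14  0.5   0.05] F [-1.8  0.4  3.3]
1.05 15.4333 Tz [-0.37  0.86  0.04] F [-4.2 -1.6  4.4]
1.49 15.9333 Tz [-0.63  0.88  0.01] F [-5.  -4.6  4.4]
17.5333
20.5667 [-0.34  0.13  1.4   0.    1.62  1.24]
[-2.89441553e-01  4.00817671e-01  1.78140536e+00 -4.44089210e-16
  9.59369625e-01  1.29656379e+00]
```

View pics/w2.png

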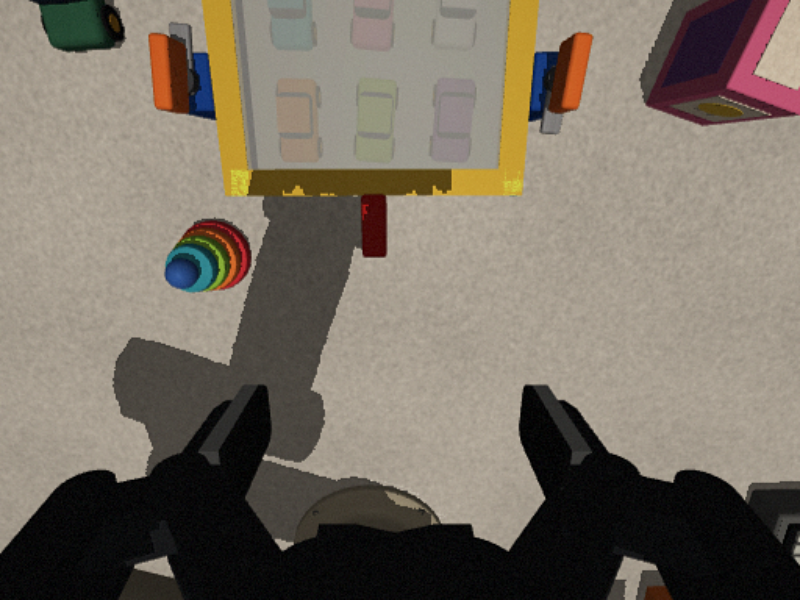

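Both tongues (left (180,60), right (552,90)) lie along the case's sides, so both bolts are undone. The lid is closed, with the handle at (374,225). Next I pinch the handle and lift along the arc.

```bash
python3 - <<'E'
from arm import *; import cv2
v=np.load("pose2.npy"); q=quat(v[2]); g=env.hold_point_z
def H(a): return cw(v,[.12-.27*np.cos(a)-.006*np.sin(a),0,.10+.27*np.sin(a)+.006*np.cos(a)-g])
env.reach(H(0)+[0,0,.08],q); print("guard",env.movel(H(0),velocity=.1,guard=15))
env.close_gripper(effort=40); s=monitor.sense(); print("gap",s["finger_gap"],s["gripper_force"],s["contact_force"].round(1))
for a in np.linspace(0,.785,11)[1:]:
    env.movel(H(a),velocity=.06); s=monitor.sense(); print(round(a,2),round(s["clock"],1),s["contact_force"].round(1),round(s["gripper_force"],1))
env.hold(.5); f=eyes.grab_frame("side"); g2=eyes.grab_frame("scene"); np.savez("e_side.npz",**f); np.savez("e_scene.npz",**g2)
print(monitor.sense()["position"]-H(.785))
def pj(f,P): 
    p=f["mtx"]@(f["view"][:3,:3]@P+f["view"][:3,3]); return p[:2]/p[2]
I=[]
for F in(g2,f):
    im=cv2.resize(F["frame"][:,:,::-1],None,fx=4,fy=4,interpolation=cv2.INTER_CUBIC); a=.785
    c,sn=np.cos(a),np.sin(a)
    L=np.array([pj(F,cw(v,[.12-r*c-h*sn,y,.1+r*sn+h*c])) for h,r,y in[(.01,0,-.13),(.01,.24,-.13),(.01,.24,.13),(.01,0,.13)]])
    cv2.polylines(im,[(L*4+1.5).astype(np.int32)],True,(255,0,0),2)
    m=(L.mean(0)*4).astype(int); I.append(cv2.resize(im[max(m[1]-350,0):m[1]+350,m[0]-350:m[0]+350],(400,400),interpolation=cv2.INTER_AREA))
cv2.imwrite("pics/end.png",np.hstack(I))
E
```

```text
guard False
gap 0.25321296360440526 43.95561218261719 [-2.5 -6.2  2.3]
0.08 23.4 [ 4.7 -5.  -3.7] 42.9
0.16 23.9 [ 9.3 -5.1 -5.2] 42.7
0.24 24.4 [10.5 -5.4 -6.1] 42.6
0.31 24.9 [11.9 -4.8 -7.5] 42.6
0.39 25.4 [12.9 -5.3 -9.6] 42.8
0.47 25.9 [11.1 -6.3 -9.7] 43.2
0.55 26.4 [ 9.6 -5.5 -9.2] 43.8
0.63 26.9 [ 8.  -6.5 -8.9] 44.5
0.71 27.4 [ 5.8 -5.4 -8.1] 45.5
0.78 27.9 [ 3.6 -5.6 -7.3] 46.7
[-6.29070027e-06 -9.22597938e-04 -1.34581556e-03]
```

View pics/end.png

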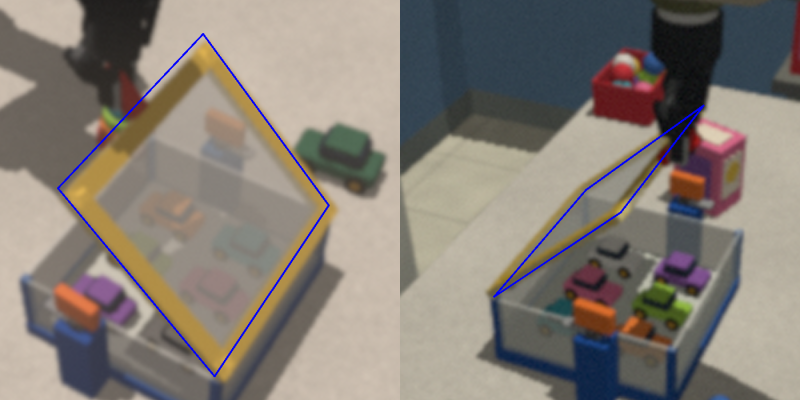

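The lid front-left corner (620,210 in the right-hand crop) lies on the 45° overlay, and in the left-hand crop the frame is within a few pixels of it, well inside the tolerance. Both wings still stand turned, the car is undisturbed, and the grip force is steady.

```bash
python3 -c "
from bench import job,env
env.hold(.3); print(job.hand_in())"
```

```text
the job is handed in; nothing more can be done
None
```

I turned both bolts to their stops, then lifted the lid to about 45° and handed the job in at about 28 s with the fingers still holding it; the hand-in gave no verdict, so I don't know how it was judged.

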